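# Find and open the uncaught cover panel of a service trunk

## Robot

A 6-joint arm with a two-finger parallel gripper is mounted at the origin on the work surface. World frame = base frame: x ahead of the robot, y to its left, z up, the work surface at z = 0. Lengths are in mm, angles in degrees, forces in N, time in s.
With the tool pointing down it reaches from about 350 to 850 mm from the base axis. Payload 8.1 kg.
Tool frame: the origin (TCP) lies on the centre line of the jaws, within the pads' length; the fingertips stand 19 mm ahead of it and the grasp point (between the pads) is the TCP; z points along the fingers, y is the direction in which the jaws open and shut (so a half turn about z gives the same grasp; the last joint's range is limited). The gripper opens to 85 mm and grips with 20 to 120 N. Pads are 22 mm wide; open, the fingers measure 114 mm over their backs; the gripper's body (76 mm by 85 mm) begins 54 mm behind the grasp point. The pads swing forward as they close: fully open they stand 13 mm farther back than shut.
Start: joints at [71.368, 7.471, 85.268, -0, 87.261, -4.893], TCP at [142.483, 582.841, 250.292] pointing down, gripper open.
Joint ranges: [-169.43, 169.43], [-51.17, 129.36], [1.28, 143.12], [-76.62, 256.62], [0, 156.53], [-152.29, 152.29]. Speed limits (degrees/s): [136.94, 136.94, 159.86, 180, 180, 180].

## Interface

Orientations are given as [roll, pitch, yaw] about the fixed x, y, z axes, in that order (R = Rz(yaw) Ry(pitch) Rx(roll)).
In Python, from bench import r, viewer gives the robot as it stands.
- The arm moves only by the tool carry_out, never from a script. Its argument "commands" is a list that holds one entry, the list of rows, each a list of 7 numbers: the finger opening in mm, from 0 to 85.4, then the shift along the tool's x, y, z in mm, then the turn, a rotation vector about the tool's x, y, z in degrees. A call has 1 to 5 rows; each row is the pose to reach, as a shift and turn from the pose commanded when the call began, along the tool's axes at that moment; what a row does not reach only later rows make up. A row lasts 1/8 s, in which the tool goes at most 62.5 mm and 10.7 degrees, less where a joint would pass 70% of its speed; a pose out of reach is approached as far as the arm can. A call with a gripper value outside its range is refused whole. The fingers move at their own pace and stop on an object; "grip_force" is the grip in N (left out, the last holds). Time passes only in rows, so rows that repeat a pose let the fingers close. It gives the time, the measured TCP pose, the force and the opening at its end, in the units of the state.
- r.sense(): the state, without advancing time (a new reading comes with each control period).
- viewer.snapshot(name): name is "scene" or "top"; returns the picture (420x560x3 uint8, red, green, blue); there is no depth.
- viewer.calibration(name): a dict with "camera_matrix" (3x3 intrinsics, pixels), "rvec" (rotation vector, rad) and "tvec" (3), from world to camera coordinates, as OpenCV has them. Camera axes: x right, y down, z forward; pixel columns grow to the right and rows downward; lengths in mm; the calibration is good to about 2 mm. A picture is of the moment at which its call begins. calibration takes no time and is no camera call.
- r.hand_in(): hands the job in, once; it reports no verdict.
The state is a dict: "time": time; "joint_pos": joint angles; "qd": joint speeds; "joint_efforts": joint torques, N m; "tool_pos": TCP position; "tcp_rot": TCP orientation; "ft_force": force on the tool from outside, world axes, zero at the start; "wrist_torque": the same for the moment, N m; "finger_gap": finger opening in mm.
Only numpy, scipy, OpenCV 4.12 (cv2) and the standard library are available. Lean on these libraries where they do the work, as an engineer would, in place of code of your own. Each camera call takes 0.05 s, during which the arm holds its last target. There are 200 camera calls.

## Task

One of the four aluminium cover panels in the black service trunk has been left uncaught. Press gently with a fingertip on the press pads to find the panel that rocks, then push that panel open, without gripping it, until it stands nearly upright, and leave it standing open. Leave the other panels shut and do not move or lift any of the loose things around.

Things in the scene. Friction and masses are not known exactly. Their poses are not given: they have to be found in the camera images.
- trunk: black steel service trunk fixed on the table, 85 mm high; origin at table height under the middle of the panel pivots; x points away from the robot. It spans x -80 (front) to +145 mm (rear deck), y -180 to +180 mm. Four identical aluminium panels lie flush in its top at y = -127.5, -42.5, 42.5, 127.5 mm (panels 1 to 4), pivots along y at x = 0, 83 mm up. Wells below: 124 x 66 mm, 60 mm deep.
- panel_1 (a joint): tilt of panel 1 (120 x 62 x 4 mm, pivoted across its middle), rad: 0 flat; grows as the near half sinks into the well and the far half rises; stop at 1.4, nearly upright. Three are caught below on springy buffers: 6 N gives about 1 mm, 20 N 7 mm, and they come back nearly flat. One, which varies, rocks: 2 N turns it freely, its hinge keeps the angle.
- panel_2 (a joint): tilt of panel 2 (120 x 62 x 4 mm, pivoted across its middle), rad: 0 flat; grows as the near half sinks into the well and the far half rises; stop at 1.4, nearly upright. Three are caught below on springy buffers: 6 N gives about 1 mm, 20 N 7 mm, and they come back nearly flat. One, which varies, rocks: 2 N turns it freely, its hinge keeps the angle.
- panel_3 (a joint): tilt of panel 3 (120 x 62 x 4 mm, pivoted across its middle), rad: 0 flat; grows as the near half sinks into the well and the far half rises; stop at 1.4, nearly upright. Three are caught below on springy buffers: 6 N gives about 1 mm, 20 N 7 mm, and they come back nearly flat. One, which varies, rocks: 2 N turns it freely, its hinge keeps the angle.
- panel_4 (a joint): tilt of panel 4 (120 x 62 x 4 mm, pivoted across its middle), rad: 0 flat; grows as the near half sinks into the well and the far half rises; stop at 1.4, nearly upright. Three are caught below on springy buffers: 6 N gives about 1 mm, 20 N 7 mm, and they come back nearly flat. One, which varies, rocks: 2 N turns it freely, its hinge keeps the angle.
- pad_1 (a point): centre of the round black press pad (22 mm across) on top of panel 1's near half, 40 mm from its pivot towards the robot; moves with the panel
- pad_2 (a point): centre of the round black press pad (22 mm across) on top of panel 2's near half, 40 mm from its pivot towards the robot; moves with the panel
- pad_3 (a point): centre of the round black press pad (22 mm across) on top of panel 3's near half, 40 mm from its pivot towards the robot; moves with the panel
- pad_4 (a point): centre of the round black press pad (22 mm across) on top of panel 4's near half, 40 mm from its pivot towards the robot; moves with the panel
- far_edge_1 (a point): middle of panel 1's far edge, 60 mm beyond its pivot; it rises as the panel rocks, and its underside can then be pushed towards the robot
- far_edge_2 (a point): middle of panel 2's far edge, 60 mm beyond its pivot; it rises as the panel rocks, and its underside can then be pushed towards the robot
- far_edge_3 (a point): middle of panel 3's far edge, 60 mm beyond its pivot; it rises as the panel rocks, and its underside can then be pushed towards the robot
- far_edge_4 (a point): middle of panel 4's far edge, 60 mm beyond its pivot; it rises as the panel rocks, and its underside can then be pushed towards the robot
- mouse: computer mouse, blue with black top, 95 x 58 x 33 mm, lies on the table; origin under its centre; loose, to be left alone
- jar: small closed amber jar with black cap, 52 mm across, 65 mm high, on the table; origin under its centre; loose, to be left alone
- clamp_ring: bright steel vacuum clamp ring, 90 mm outside, 66 mm inside, 16 mm high, on the table; origin under its centre; loose, to be left alone
- driver: screwdriver, 160 mm long, lying on the table left of the trunk; loose, to be left alone
- blank_cap: brass blanking cap, 40 mm across, 20 mm high, standing on the trunk's rear deck; origin under its centre; loose, to be left alone
- post: bright steel optical post, 25 mm across, 38 mm high, standing on the trunk's rear deck; origin under its centre; loose, to be left alone

How it is judged (in metres and radians):
At the end, for the whole second after the job is handed in: The uncaught panel stands open at more than 1.1 rad (63 degrees) and is at rest; the other three are flat (below 0.1 rad) (((value of joint panel_1 above 1.1 rad and velocity of joint panel_1 between -0.05 and 0.05 rad/s and value of joint each of panel_2, panel_3, panel_4 below 0.1 rad) or (value of joint panel_2 above 1.1 rad and velocity of joint panel_2 between -0.05 and 0.05 rad/s and value of joint each of panel_1, panel_3, panel_4 below 0.1 rad) or (value of joint panel_3 above 1.1 rad and velocity of joint panel_3 between -0.05 and 0.05 rad/s and value of joint each of panel_1, panel_2, panel_4 below 0.1 rad) or (value of joint panel_4 above 1.1 rad and velocity of joint panel_4 between -0.05 and 0.05 rad/s and value of joint each of panel_1, panel_2, panel_3 below 0.1 rad))); the robot touches nothing.
It fails at once if a loose thing was moved more than 20 mm, or lifted (distance of any of mouse, jar, clamp_ring, driver, blank_cap, post from where it was at the start of the episode above 0.02 m).
It fails at once if a panel was pressed or pinched with more than 50 N (not gently, or gripped) (contact force between the fingers and panel_1 above 50 N or contact force between the fingers and panel_2 above 50 N or contact force between the fingers and panel_3 above 50 N or contact force between the fingers and panel_4 above 50 N).
It also fails if it takes over 45 s, if anything falls off the work surface, if the arm or the gripper's body presses on something with over 40 N, if the wrist force passes 120 N, or if a joint passes its speed limit or range.

## Working session

There is one attempt and no reset: what is moved stays moved. The work goes in short steps, Python scripts to look and compute and a tool call to move; the robot and the scene stay as the last step left them, time stands still between calls to the robot, and variables do not carry over. Pictures are saved under pics/ and viewed, about 8 in all and at most 12, crops included, and the job is handed in when it is done.

Besides the shell and the picture viewer there is one more tool, called after "Request:" as a command line: name --argument value ..., lists and objects as JSON in quotes. carry_out: Moves the arm, as the interface text tells. Its arguments: {"type":"object","properties":{"commands":{"type":"array","items":{"type":"array","items":{"type":"array","items":{"type":"number"}}}},"grip_force":{"type":"number"}},"required":["commands"]}

```bash
mkdir -p pics
python3 - <<'E'
from bench import r,viewer
import cv2,numpy as np
for n in("scene","top"):
    cv2.imwrite(f"pics/{n}0.png",viewer.snapshot(n)[:,:,::-1]); c=viewer.calibration(n); print(n,c)
s=r.sense();print(s)
E
```

```text
scene {'camera_matrix': array([[380.9950945 ,   0.        , 283.79610982],
       [  0.        , 380.9950945 , 209.43841318],
       [  0.        ,   0.        ,   1.        ]]), 'rvec': array([ 1.29731245,  1.99613114, -1.06881338]), 'tvec': array([ 234.29275263, -243.35894562, 1509.43417242])}
top {'camera_matrix': array([[507.30150829,   0.        , 281.63456684],
       [  0.        , 507.30150829, 207.35493899],
       [  0.        ,   0.        ,   1.        ]]), 'rvec': array([ 2.17637849, -2.15645729,  0.10610877]), 'tvec': array([  -4.456862  ,  625.04279571, 1442.12880492])}
{'time': 0.1, 'joint_pos': array([ 7.13682245e+01,  7.50899566e+00,  8.53210169e+01, -1.91405678e-03,
        8.72628435e+01, -4.89617004e+00]), 'qd': array([-0.00378144,  0.0219733 , -0.13942612,  0.02070751, -0.12108706,
       -0.01006031]), 'joint_efforts': array([ 1.40347416e-03, -5.70953536e+01, -5.01939690e+01, -1.32563032e-04,
        8.20616609e-03,  1.59380426e-05]), 'tool_pos': array([142.34109124, 582.40518813, 249.38731699]), 'tcp_rot': array([-1.79907320e+02, -6.02054556e-03,  1.66264483e+02]), 'ft_force': array([-0.09342995,  0.43171412, -0.52528338]), 'wrist_torque': array([-0.01456753,  0.02730109,  0.04683241]), 'finger_gap': 85.12749353566568}
```

View pics/top0.png

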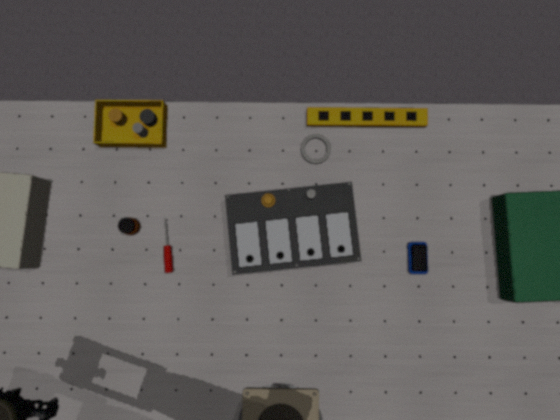

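View pics/scene0.png

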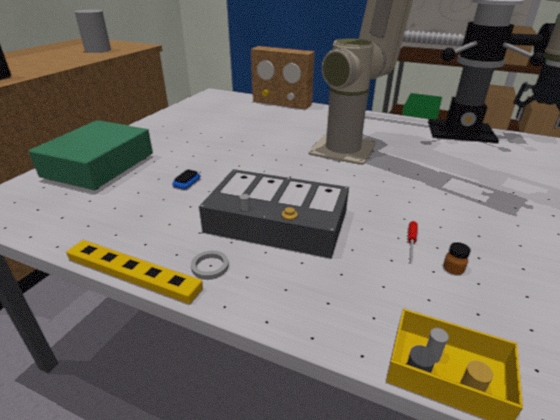

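Top view: the trunk is slightly yawed, with pads at about (250,258), (280,255), (311,252) and (341,248). The brass cap is at (268,200) and the post at (311,193), both on the rear deck. The scene view shows the same layout.

```bash
cat > h.py <<'E'
import cv2,numpy as np
from bench import r,viewer
from scipy.spatial.transform import Rotation as Ro
def ray(n,px,z):
    c=viewer.calibration(n);K=c["camera_matrix"];R=cv2.Rodrigues(c["rvec"])[0];t=c["tvec"]
    d=R.T@np.linalg.inv(K)@np.array([px[0],px[1],1.]);o=-R.T@t
    return (o+d*(z-o[2])/d[2])[:2]
def tool(s=None):
    s=s or r.sense();return s["tool_pos"],Ro.from_euler("xyz",s["tcp_rot"],degrees=True)
E
python3 - <<'E'
from h import *
im=viewer.snapshot("top");g=cv2.cvtColor(im,cv2.COLOR_RGB2GRAY)
x0,y0=228,200;c=g[y0:270,x0:356]
m=(c>120).astype(np.uint8)
cs,_=cv2.findContours(m,cv2.RETR_EXTERNAL,cv2.CHAIN_APPROX_NONE)
P=[]
for k in cs:
    if cv2.contourArea(k)>500:
        (a,b),wh,an=cv2.minAreaRect(k);p=ray("top",(a+x0,b+y0),85);P.append(p);print((a+x0,b+y0),wh,an,p)
P=np.array(sorted(P,key=lambda p:p[1]))
q=np.array([-127.5,-42.5,42.5,127.5])
s=(P*q[:,None]).sum(0)/(q@q);yaw=np.degrees(np.arctan2(-s[0],s[1]))
print("origin",P.mean(0),"yaw",yaw,"scale",np.hypot(*s))
o=P.mean(0);R=np.array([[np.cos(np.radians(yaw)),-np.sin(np.radians(yaw))],[np.sin(np.radians(yaw)),np.cos(np.radians(yaw))]])
for i,y in enumerate(q):print("pad",i+1,o+R@[-40,y],"edge",o+R@[60,y])
for n,px,z in(("pads",(250,258),85),("p",(341,248),85),("brass",(268,200),105),("post",(311,193.5),123)):
    print(n,R.T@(ray("top",px,z)-o))
p,T=tool();print("tool axes",T.as_matrix().round(4))
E
```

```text
(247.80693244934082, 244.06930541992188) (40.697021484375, 19.701736450195312) 84.2894058227539 [516.11690439  94.12648474]
(278.18630599975586, 240.76986694335938) (40.51301193237305, 19.680740356445312) 83.9909896850586 [526.06169109   9.72621378]
(308.506103515625, 237.55487823486328) (40.52837371826172, 19.65681266784668) 83.6598129272461 [535.77820302 -74.57820768]
(338.83834075927734, 234.31940078735352) (40.54908752441406, 19.619245529174805) 83.1572265625 [ 545.55970491 -158.98353343]
origin [530.87912585 -32.42726065] yaw 6.629022153736093 scale 0.999191322934943
pad 1 [ 505.86518875 -163.69246148] edge [ 605.19663063 -152.14843039]
pad 2 [496.05276232 -79.26073588] edge [595.3842042  -67.71670479]
pad 3 [486.24033588   5.17098971] edge [585.57177777  16.71502081]
pad 4 [476.42790945  89.60271531] edge [575.75935133 101.14674641]
pads [-39.06364294 125.18982054]
p [ -38.38657367 -128.90520841]
brass [114.29323222  58.43568134]
post [117.38841631 -60.60962816]
tool axes [[-9.714e-01  2.375e-01 -4.000e-04]
 [ 2.375e-01  9.714e-01 -1.400e-03]
 [ 1.000e-04 -1.500e-03 -1.000e+00]]
```

Request:
carry_out --commands '[[[0,-44,-40,0,0,0,-10],[0,-88,-80,10,0,0,-20.4],[0,-132,-120,20,0,0,-20.4],[0,-176,-160,30,0,0,-20.4],[0,-220,-200,45,0,0,-20.4]]]' --grip_force 20

```text
time: 0.78
tool_pos: [309.5, 334.8, 205.2]
tcp_rot: [180.0, 0.1, -173.3]
ft_force: [0.9, -0.5, 0.6]
finger_gap: 0.3
```

```bash
cat > st.py <<'E'
from h import *
s=r.sense();p,T=tool(s);a=np.radians(6.63);R=np.array([[np.cos(a),-np.sin(a)],[np.sin(a),np.cos(a)]])
print(s["time"],"world",p.round(1),"rpy",s["tcp_rot"].round(2),"trunk",(R.T@(p[:2]-[530.9,-32.4])).round(1),"F",s["ft_force"].round(1),"gap",round(s["finger_gap"],1))
E
python3 st.py
```

```text
0.775 world [309.5 334.8 205.2] rpy [ 1.7997e+02  6.0000e-02 -1.7332e+02] trunk [-177.5  390.3] F [ 0.9 -0.5  0.6] gap 0.3
```

Request:
carry_out --commands '[[[0,-27,-52,8,0,0,0],[0,-55,-105,25,0,0,0],[0,-82,-158,45,0,0,0],[0,-110,-210,65,0,0,0],[0,-137,-263,80,0,0,0]]]'

```text
time: 1.4
tool_pos: [475.7, 89.1, 124.3]
tcp_rot: [180.0, -0.0, -173.3]
ft_force: [0.3, 0.9, 0.4]
finger_gap: 0.3
```

Request:
carry_out --commands '[[[0,0,0,5,0,0,0],[0,0,0,10,0,0,0],[0,0,0,14,0,0,0],[0,0,0,17,0,0,0],[0,0,0,18,0,0,0]]]'

```text
time: 2.02
tool_pos: [475.0, 91.7, 107.3]
tcp_rot: [180.0, 0.0, -173.3]
ft_force: [-0.2, 0.4, 0.1]
finger_gap: 0.1
```

```bash
python3 st.py
```

```text
2.025 world [475.   91.7 107.3] rpy [ 1.8000e+02  1.0000e-02 -1.7326e+02] trunk [-41.2 129.7] F [-0.2  0.4  0.1] gap 0.1
```

Request:
carry_out --commands '[[[0,0,0,2,0,0,0],[0,0,0,4,0,0,0],[0,0,0,5,0,0,0],[0,0,0,5,0,0,0]]]'

```text
time: 2.52
tool_pos: [475.4, 91.1, 102.9]
tcp_rot: [180.0, 0.0, -173.3]
ft_force: [-3.3, 0.2, 5.7]
finger_gap: -0.1
```

Pad 4 carries 5.7 N, so it is caught. On to pad 3.

Request:
carry_out --commands '[[[0,0,0,-8,0,0,0],[0,0,-30,-10,0,0,0],[0,0,-60,-10,0,0,0],[0,0,-87,-10,0,0,0],[0,0,-87,-5,0,0,0]]]'

```text
time: 3.15
tool_pos: [486.1, 3.0, 108.0]
tcp_rot: [-180.0, 0.1, -173.5]
ft_force: [-0.1, 0.4, -0.4]
finger_gap: -0.3
```

Request:
carry_out --commands '[[[0,0,0,2,0,0,0],[0,0,0,4,0,0,0],[0,0,0,5,0,0,0],[0,0,0,5,0,0,0]]]'

```text
time: 3.65
tool_pos: [485.1, 5.3, 102.7]
tcp_rot: [-180.0, -0.0, -173.3]
ft_force: [-3.8, -1.6, 6.2]
finger_gap: -0.4
```

```bash
python3 st.py
```

```text
3.65 world [485.1   5.3 102.7] rpy [-1.8000e+02 -4.0000e-02 -1.7327e+02] trunk [-41.2  42.7] F [-3.8 -1.6  6.2] gap -0.4
```

Panel 3 is caught too (6.2 N). On to panel 2.

Request:
carry_out --commands '[[[0,0,0,-8,0,0,0],[0,0,-30,-10,0,0,0],[0,0,-60,-10,0,0,0],[0,0,-85,-10,0,0,0],[0,0,-85,-5,0,0,0]]]'

```text
time: 4.28
tool_pos: [496.0, -80.9, 108.0]
tcp_rot: [-180.0, 0.1, -173.4]
ft_force: [0.1, -0.0, 0.0]
finger_gap: 0.2
```

Request:
carry_out --commands '[[[0,0,0,2,0,0,0],[0,0,0,4,0,0,0],[0,0,0,5,0,0,0],[0,0,0,5,0,0,0]]]'

```text
time: 4.78
tool_pos: [495.0, -78.9, 102.8]
tcp_rot: [180.0, -0.0, -173.3]
ft_force: [-3.8, 1.2, 7.3]
finger_gap: -0.0
```

```bash
python3 st.py
```

```text
4.775 world [495.  -78.9 102.8] rpy [ 1.7998e+02 -4.0000e-02 -1.7327e+02] trunk [-41.1 -42.1] F [-3.8  1.2  7.3] gap -0.0
```

Panel 2 is caught (7.3 N). On to panel 1.

Request:
carry_out --commands '[[[0,0,0,-8,0,0,0],[0,0,-30,-10,0,0,0],[0,0,-60,-10,0,0,0],[0,0,-85,-10,0,0,0],[0,0,-85,-5,0,0,0]]]'

```text
time: 5.4
tool_pos: [505.8, -165.5, 108.1]
tcp_rot: [-179.9, 0.1, -173.4]
ft_force: [0.5, -0.1, -0.6]
finger_gap: -0.0
```

Request:
carry_out --commands '[[[0,0,0,2,0,0,0],[0,0,0,4,0,0,0],[0,0,0,5,0,0,0],[0,0,0,5,0,0,0]]]'

```text
time: 5.9
tool_pos: [505.2, -163.9, 102.3]
tcp_rot: [180.0, 0.0, -173.3]
ft_force: [0.4, 0.5, 0.9]
finger_gap: -0.0
```

```bash
python3 st.py
```

```text
5.9 world [ 505.2 -163.9  102.3] rpy [ 1.800e+02  1.000e-02 -1.733e+02] trunk [ -40.8 -127.6] F [0.4 0.5 0.9] gap -0.0
```

Panel 1 yields with under 1 N, so it is the uncaught one. I'll press it further down.

Request:
carry_out --commands '[[[0,0,0,5,0,0,0],[0,0,0,10,0,0,0],[0,0,0,15,0,0,0],[0,0,0,20,0,0,0],[0,0,0,25,0,0,0]]]'

```text
time: 6.52
tool_pos: [504.9, -164.3, 76.8]
tcp_rot: [180.0, -0.0, -173.3]
ft_force: [-0.3, 0.3, 1.8]
finger_gap: -0.0
```

Request:
carry_out --commands '[[[0,0,0,-40,0,0,0],[0,0,0,-80,0,0,0],[0,0,0,-110,0,0,0],[0,-60,0,-110,0,0,0],[0,-122,0,-110,0,0,0]]]'

```text
time: 7.15
tool_pos: [627.6, -150.4, 188.1]
tcp_rot: [-179.9, 0.1, -173.4]
ft_force: [0.8, -0.2, 1.2]
finger_gap: -0.1
```

```bash
python3 st.py
python3 - <<'E'
from h import *
a=viewer.snapshot("scene")[150:270,180:380,::-1]
cv2.imwrite("pics/a.png",cv2.resize(a,None,fx=4,fy=4,interpolation=cv2.INTER_CUBIC))
E
```

```text
7.15 world [ 627.6 -150.4  188.1] rpy [-1.7995e+02  8.0000e-02 -1.7341e+02] trunk [  82.4 -128.4] F [ 0.8 -0.2  1.2] gap -0.1
```

View pics/a.png

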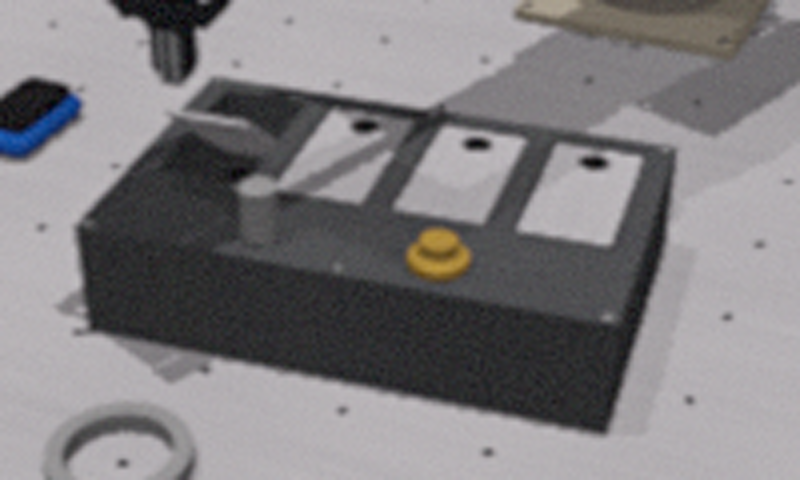

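Panel 1 is part open, with its raised far edge at crop (175–250, 115–135). The others are flat. Next: descend behind it.

Request:
carry_out --commands '[[[0,0,0,30,0,0,0],[0,0,0,55,0,0,0],[0,0,0,65,0,0,0],[0,8,0,65,0,0,0],[0,16,0,65,0,0,0]]]'

```text
time: 7.82
tool_pos: [610.4, -152.4, 123.6]
tcp_rot: [-180.0, 0.1, -173.3]
ft_force: [-0.2, -0.1, 0.0]
finger_gap: -0.1
```

Request:
carry_out --commands '[[[0,7,0,0,0,0,0],[0,14,0,0,0,0,0],[0,21,0,0,0,0,0],[0,28,0,0,0,0,0],[0,32,0,0,0,0,0]]]'

```text
time: 8.45
tool_pos: [578.2, -155.8, 122.7]
tcp_rot: [-180.0, 0.0, -173.4]
ft_force: [2.2, 0.5, 0.6]
finger_gap: -0.1
```

```bash
python3 st.py
```

```text
8.45 world [ 578.2 -155.8  122.7] rpy [-1.7999e+02  2.0000e-02 -1.7335e+02] trunk [  32.7 -128.1] F [2.2 0.5 0.6] gap -0.1
```

Request:
carry_out --commands '[[[0,2,0,0,0,0,0],[0,4,0,0,0,0,0],[0,6,0,0,0,0,0],[0,6,0,0,0,0,0]]]'

```text
time: 8.95
tool_pos: [572.2, -156.3, 121.9]
tcp_rot: [180.0, -0.0, -173.3]
ft_force: [-0.3, -1.0, 0.2]
finger_gap: -0.1
```

```bash
python3 st.py
python3 - <<'E'
from h import *
a=viewer.snapshot("scene")[150:270,180:380,::-1]
cv2.imwrite("pics/b.png",cv2.resize(a,None,fx=4,fy=4,interpolation=cv2.INTER_CUBIC))
E
```

```text
8.95 world [ 572.2 -156.3  121.9] rpy [ 1.7998e+02 -5.0000e-02 -1.7334e+02] trunk [  26.7 -127.9] F [-0.3 -1.   0.2] gap -0.1
```

View pics/b.png

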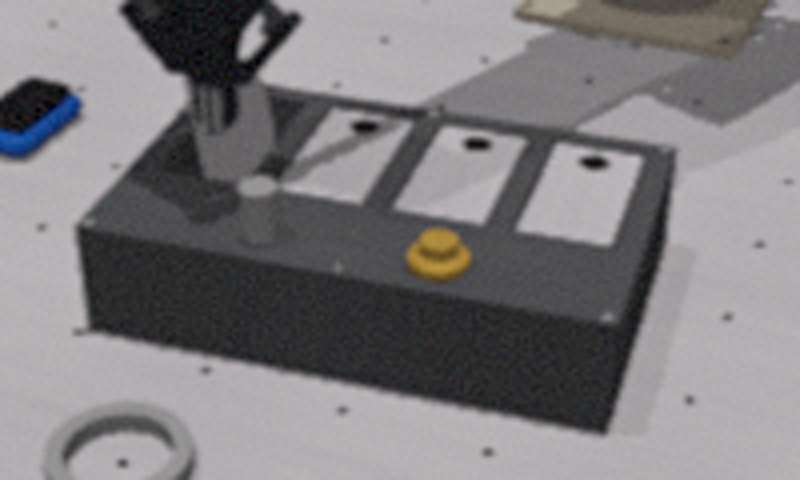

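The panel stands nearly upright against the finger, and the force is about zero. I'll back off and lift.

Request:
carry_out --commands '[[[0,-15,0,0,0,0,0],[0,-40,0,0,0,0,0],[0,-55,0,-40,0,0,0],[0,-60,0,-90,0,0,0],[0,-90,0,-140,0,0,0]]]'

```text
time: 9.62
tool_pos: [661.1, -146.0, 263.0]
tcp_rot: [180.0, -0.1, -173.4]
ft_force: [0.8, -0.9, 0.8]
finger_gap: 0.1
```

Request:
carry_out --commands '[[[0,-40,0,-20,0,0,0],[0,-80,0,-20,0,0,0],[0,-80,0,-20,0,0,0],[0,-80,0,-20,0,0,0]]]'

```text
time: 10.12
tool_pos: [741.0, -136.7, 281.1]
tcp_rot: [180.0, -0.1, -173.3]
ft_force: [-0.6, -0.6, -0.9]
finger_gap: 0.1
```

```bash
python3 st.py
python3 - <<'E'
from h import *
S=viewer.snapshot("scene")[130:270,180:380,::-1];t=viewer.snapshot("top")[:,:,::-1][170:290,210:380]
f=lambda a:cv2.resize(a,(400,500*a.shape[0]//a.shape[1]*4//5),interpolation=cv2.INTER_CUBIC)
A,B=f(S),f(t);h=max(len(A),len(B))
cv2.imwrite("pics/c.png",np.hstack([np.pad(x,((0,h-len(x)),(0,0),(0,0))) for x in(A,B)]))
E
```

```text
10.125 world [ 741.  -136.7  281.1] rpy [ 1.7997e+02 -1.2000e-01 -1.7333e+02] trunk [ 196.6 -127.8] F [-0.6 -0.6 -0.9] gap 0.1
```

View pics/c.png

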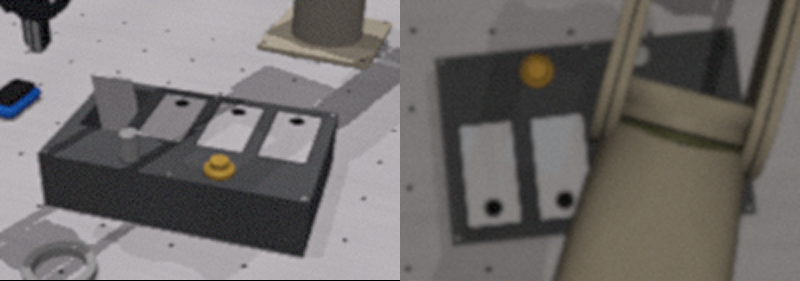

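Panel 1 stands upright at left (93–136, 76–130) and the others look flat. I'll check the angle against the projected far-edge midpoint, at about scene px (237,170).

Run:
```python
from h import *
c=viewer.calibration("scene");a=np.radians(6.63);R=np.array([[np.cos(a),-np.sin(a)],[np.sin(a),np.cos(a)]])
for th in(.9,1.0,1.1,1.2,1.3,1.4):
    P=np.array([[*(np.array([530.9,-32.4])+R@[60*np.cos(th),y]),83+60*np.sin(th)] for y in(-158.5,-96.5)])
    print(th,cv2.projectPoints(P,c["rvec"],c["tvec"],c["camera_matrix"],None)[0].reshape(-1,2).round(1).tolist())
```

```text
0.9 [[222.1, 172.8], [243.1, 176.1]]
1.0 [[222.8, 170.9], [243.7, 174.2]]
1.1 [[223.5, 169.1], [244.3, 172.3]]
1.2 [[224.2, 167.4], [245.0, 170.7]]
1.3 [[225.0, 165.9], [245.8, 169.1]]
1.4 [[225.9, 164.6], [246.6, 167.8]]
```

Run:
```python
from h import *
c=viewer.calibration("scene");a=np.radians(6.63);R=np.array([[np.cos(a),-np.sin(a)],[np.sin(a),np.cos(a)]])
im=np.mean([viewer.snapshot("scene")[155:235,195:295,::-1] for _ in range(4)],0).astype(np.uint8).copy()
im=cv2.resize(im,None,fx=7,fy=7,interpolation=cv2.INTER_CUBIC)
def pr(P):
    P=np.array([[*(np.array([530.9,-32.4])+R@p[:2]),p[2]] for p in P])
    q=cv2.projectPoints(P,c["rvec"],c["tvec"],c["camera_matrix"],None)[0].reshape(-1,2)
    return np.round((q-[195,155]+.5)*7-.5).astype(int)
def draw(P,col):cv2.polylines(im,[pr(P).reshape(-1,1,2)],True,col,1)
for th,col in((1.1,(0,0,255)),(1.35,(0,255,0))):
    C,S=np.cos(th),np.sin(th)
    draw([(k*C,y,83+k*S) for k,y in((0,-158.5),(60,-158.5),(60,-96.5),(0,-96.5))],col)
draw([(x,y,85) for x,y in((-60,-73.5),(60,-73.5),(60,-11.5),(-60,-11.5))],(255,255,0))
draw([(x,y,85) for x,y in((-80,-180),(145,-180),(145,180),(-80,180))],(255,255,0))
cv2.imwrite("pics/d.png",im)
```

```text
(no output)
```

View pics/d.png

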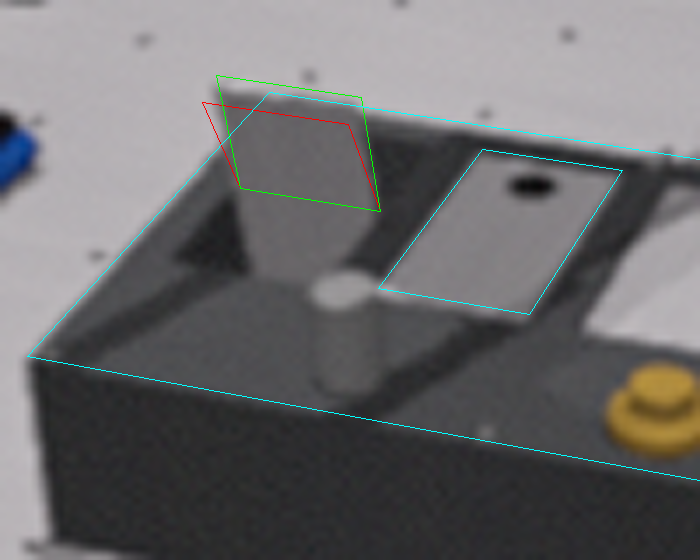

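The known edges sit about 8 crop px lower than their overlay. With that shift, the panel's top-left corner (218,88) and side slopes match the 1.35 rad outline and not the 1.1 rad one. Panel 2 also fits its flat outline. Handing in.

```bash
python3 -c "
from bench import r
print(r.sense()['ft_force']);print(r.hand_in())"
```

```text
[ 0.41193905 -0.40479354 -0.32013623]
the job is handed in; nothing more can be done
None
```

I found the uncaught panel, panel 1, pushed it open and left it standing at about 1.35 rad. The job was handed in after about 10 s of robot time.

- **Finding it:** pads 4, 3 and 2 pushed back with 5.7, 6.2 and 7.3 N at about 1 mm. Panel 1 yielded at 0.9 N.
- **Opening it:** I pressed panel 1's pad down, then pushed its raised far edge from behind with the closed fingers. No force reading went above about 8.5 N.
- **Last checks:** the arm was clear of everything, with the force reading near zero. The camera overlay showed panel 2 flat. Panels 3 and 4 looked flat in the pictures, and the cap and post looked undisturbed. I did not measure the loose things again.
- **Disagreement:** my first rough pixel reading of the angle was ambiguous, at 1.15 to 1.4 rad. The picture sits about 1 px lower than the calibration predicts. Allowing for that, the panel's outline fits about 1.35 rad and not 1.1.

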